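Start the last self-tapping thumbscrew of a handpiece cradle

TASK

On the dental lab bench a handpiece cradle is being screwed to its beech board: three of its four thumbscrews are already down, the fourth still stands proud in its pilot hole. Grip the proud screw's bar head from above and start it: push firmly straight down all the while you turn it clockwise (seen from above) by about 70 degrees, so that it cuts its first thread and sinks about 6 mm; turned without sinking, it would spoil the hole. Then let go and back away upwards.

Things in the scene. Friction and masses are not known exactly. Their poses are not given: they have to be found in the camera images.
- screw_head (a point): Centre of the proud screw's head: a black bar, 42 mm long (x axis), 14 mm thick (y axis), 26 mm high (z, up), on an 8 mm steel shank that cannot tilt or leave its hole. Grip it across the 14 mm. Its underside starts 30 mm above the foot plate; the other heads, same shape, end 32 mm above it, 96 mm away or more. Nothing within 60 mm reaches up to the bar's underside; fingertips may reach below it.
- screw_turn (a joint): How far the screw has been turned clockwise seen from above, rad (the bar's yaw falls by this much); 0 at the start, stops at 1.5. It needs about 0.15 N m and stays where it is left.
- screw_depth (a joint): How far the screw has sunk, m; 0 at the start. It sinks only when pushed down with 10 to 20 N, and at most 5.5 mm for each radian turned (6.6 mm at 1.2 rad). Neither pushing alone nor turning alone sinks it; it stays where it is left. Moving the gripped head down 5.5 mm per radian in step with the turn, aimed up to 1 mm deeper, does it; grip with about 35 N.
- cradle: Fixed. Beech board 170 x 270 x 24 mm, on it an aluminium foot plate 140 x 240 mm (top 30 mm above the bench), in the middle three steel handpieces side by side, up to 55 mm above the bench. Origin: centre of the board's underside; x along the short side, y along the long side, z up. The screws stand at x = +-48 mm, y = +-97 mm; which one is proud varies.

How it is judged:
By the outcome, as a careful person would: the job done as asked, in the order asked, and still so for the second after the job is handed in, with the robot touching nothing.
It also fails if it takes over 32 s, if anything falls off the work surface, if the arm or the gripper's body presses on something with over 40 N, if the wrist force passes 120 N, or if a joint passes its speed limit or range.

ROBOT

A 7-joint arm with a two-finger parallel gripper is mounted at the origin on the work surface. World frame = base frame: x ahead of the robot, y to its left, z up, the work surface at z = 0. Lengths are in m, angles in rad, forces in N, time in s.
With the tool pointing down it reaches from about 0.35 to 0.9 m from the base axis. Payload 19.9 kg.
Tool frame: the origin (TCP) lies at the very end of the fingers, on their centre line; the grasp point (between the pads) lies 19 mm behind it; z points along the fingers, y is the direction in which the jaws open and shut (so a half turn about z gives the same grasp; the last joint's range is limited). The gripper opens to 94 mm and grips with 3 to 60 N. Pads are 16 mm wide; open, the fingers measure 119 mm over their backs; the gripper's body (75 mm by 177 mm) begins 78 mm behind the grasp point.
Start: joints at [-1.302, 0.417, -0.01, 1.614, 0.005, 1.111, -0.053], TCP at [0.191, 0.595, 0.175] pointing down, gripper open.
Joint ranges: [-2.81, 2.81], [-0.39, 2.02], [-1.27, 1.25], [0.06, 2.57], [-1.19, 4.33], [0.19, 2], [-2.82, 2.82]. Speed limits (rad/s): [1.89, 1.89, 2.39, 2.39, 3.01, 3.01, 3.01].

INTERFACE

Orientations are given as a unit quaternion [x, y, z, w].
In Python, from plant import manip, read_camera, calibration gives the robot as it stands.
- The arm moves only by the tool play_rows, never from a script. Its argument "commands" is a list that holds one entry, the list of rows, each a list of 7 numbers: the shift along the world's x, y, z in cm, then the turn, a rotation vector about the world's x, y, z in rad, then the closure in counts, from 0 (fully open) to 255 (shut). A call has 1 to 12 rows; each row is the pose to reach, as a shift and turn from the pose commanded when the call began; what a row does not reach only later rows make up. A row lasts 1/12 s, in which the tool goes at most 41.7 mm and 7.16 degrees, less where a joint would pass 70% of its speed; a pose out of reach is approached as far as the arm can. A call with a gripper value outside its range is refused whole. The fingers move at their own pace and stop on an object; "grip_force" is the grip in N (left out, the last holds). Time passes only in rows, so rows that repeat a pose let the fingers close. It gives the time, the measured TCP pose, the force and the opening at its end, in the units of the state.
- manip.get_state(): the state, without advancing time (a new reading comes with each control period).
- read_camera(name): name is "scene" or "top" or "wrist"; returns (picture, depth): 480x640x3 uint8, blue, green, red; 480x640 float32, m along the optical axis (not along the pixel's ray), 0 where there is no reading.
- calibration(name): a dict with "camera_matrix" (3x3 intrinsics, pixels), "rvec" (rotation vector, rad) and "tvec" (3), from world to camera coordinates, as OpenCV has them; the wrist camera has in their place "tool_from_camera" (4x4, takes a point from camera to tool coordinates, whose origin is the TCP and whose axes are the flange's). Camera axes: x right, y down, z forward; pixel columns grow to the right and rows downward; lengths in m; the calibration is good to about 2 mm. The wrist camera is an equidistant fisheye: a pixel r from the principal point sees the ray r / f radians off the axis. A picture is of the moment at which its call begins: read the wrist's pose just before it. calibration takes no time and is no camera call.
- manip.sign_off(): hands the job in, once; it reports no verdict.
The state is a dict: "time_s": time; "joint_pos": joint angles; "dq": joint speeds; "joint_torque": joint torques, N m; "position": TCP position; "tool_rot": TCP orientation; "contact_force": force on the tool from outside, world axes, zero at the start; "torque": the same for the moment, N m; "grip_width": finger opening in m.
Only numpy, scipy, OpenCV 4.12 (cv2) and the standard library are available. Lean on these libraries where they do the work, as an engineer would, in place of code of your own. Each camera call takes 0.05 s, during which the arm holds its last target. There are 200 camera calls.

## Working session

There is one attempt and no reset: what is moved stays moved. The work goes in short steps, Python scripts to look and compute and a tool call to move; the robot and the scene stay as the last step left them, time stands still between calls to the robot, and variables do not carry over. Pictures are saved under pics/ and viewed, on a budget of 10 in all, crops included, one or two more only if the job needs it, and the job is handed in when it is done.

Besides the shell and the picture viewer there is one more tool, called after ">>>" as name(argument=value, ...) on one line, values as JSON. play_rows: Moves the arm, as the interface text tells. Its arguments: {"type":"object","properties":{"commands":{"type":"array","items":{"type":"array","items":{"type":"array","items":{"type":"number"}}}},"grip_force":{"type":"number"}},"required":["commands"]}

```bash
mkdir -p pics
cat > h.py <<'E'
import numpy as np, cv2
from plant import manip, read_camera, calibration
from scipy.spatial.transform import Rotation as R
def world(name,d,st=None):
    c=calibration(name);K=np.array(c["camera_matrix"]);v,u=np.mgrid[:480,:640]
    P=np.stack([(u-K[0,2])/K[0,0]*d,(v-K[1,2])/K[1,1]*d,d],-1)
    Rm=R.from_rotvec(np.ravel(c["rvec"])).as_matrix()
    return (P-np.ravel(c["tvec"]))@Rm
E
python3 - <<'E'
from h import *
s=manip.get_state();print({k:np.round(v,3) for k,v in s.items()})
for n in("top","scene"):
    p,d=read_camera(n);cv2.imwrite(f"pics/{n}0.png",p);np.savez(f"{n}0.npz",p=p,d=d)
E
```

```text
{'time_s': np.float64(0.0), 'joint_pos': array([-1.302,  0.418, -0.01 ,  1.614,  0.005,  1.111, -0.053]), 'dq': array([-0.001,  0.001, -0.   ,  0.002,  0.   ,  0.001,  0.   ]), 'joint_torque': array([ 0.0000e+00, -8.5127e+01,  6.3800e-01, -4.2598e+01, -4.9000e-02,
        1.9000e-02,  0.0000e+00]), 'position': array([0.19 , 0.595, 0.174]), 'tool_rot': array([ 0.154,  0.988, -0.001, -0.   ]), 'contact_force': array([-0.394,  0.31 , -1.279]), 'torque': array([-0.025,  0.005,  0.013]), 'grip_width': np.float64(0.094)}
```

View pics/top0.png

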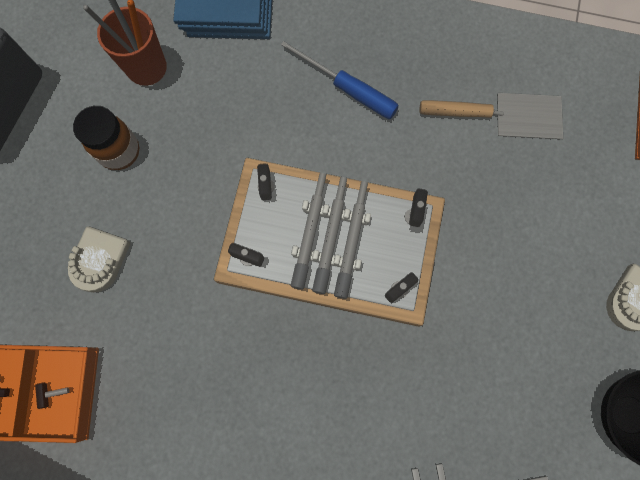

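The top view shows the cradle, with black bars at about (265,182), (418,208), (246,254) and (402,287). I'll compare their heights next.

Run:
```python
from h import *
for n in("top","scene"):
    z=np.load(n+"0.npz");p,d=z["p"],z["d"];W=world(n,d)
    m=((p.max(-1)<75)&(d>0)&(W[...,2]>.04)&(W[...,2]<.1)&(abs(W[...,0])<.9)).astype(np.uint8)
    k,l,s,c=cv2.connectedComponentsWithStats(m)
    for i in range(1,k):
        if s[i,4]<80: continue
        q=W[l==i];zt=np.percentile(q[:,2],95);t=q[q[:,2]>zt-.006]
        r=cv2.minAreaRect((t[:,:2]*1000).astype(np.float32))
        print(n,c[i].round(),s[i,4],"zt",zt.round(4),"mean",t.mean(0).round(4),"rect",np.round(r[0],1),np.round(r[1],1),round(r[2],1))
```

```text
top [119.  32.] 979 zt 0.0925 mean [0.7643 0.3722 0.0915] rect [762.2 377.6] [29.7 58.5] 79.7
top [142.  27.] 258 zt 0.0909 mean [0.7712 0.3458 0.0902] rect [778.6 345.5] [31.1 12. ] 21.1
top [141.  58.] 934 zt 0.086 mean [0.74   0.3393 0.0842] rect [742.4 343.3] [24.7 66.1] 44.3
top [12. 73.] 1537 zt 0.0948 mean [0.6971 0.4944 0.094 ] rect [695.1 494.7] [ 4.8 40.1] 86.1
top [101. 131.] 2125 zt 0.0866 mean [0.6288 0.3594 0.085 ] rect [629.5 360.3] [52.3 52. ] 43.4
top [264. 182.] 379 zt 0.0637 mean [0.6151 0.1439 0.0617] rect [615.6 144.5] [40.7 14. ] 18.7
top [418. 208.] 447 zt 0.0872 mean [ 0.6184 -0.0488  0.0852] rect [619.3 -49.1] [41.5 14.1] 2.5
top [246. 254.] 406 zt 0.0636 mean [0.5197 0.1424 0.0617] rect [520.  142.9] [41.4 13.2] 82.3
top [401. 287.] 370 zt 0.0634 mean [ 0.5226 -0.05    0.0615] rect [523.3 -50.4] [13.6 41.6] 52.0
top [617. 415.] 670 zt 0.0613 mean [ 0.4345 -0.3187  0.0594] rect [ 436.7 -323.6] [102.9  38.2] 5.5
scene [592.  16.] 133 zt 0.0916 mean [-0.6999 -0.1041  0.0909] rect [-698.1 -104. ] [17.3 11.6] 82.1
scene [633.  18.] 125 zt 0.096 mean [-0.7379 -0.0
[... 328 characters left out ...]
6.  163.1] 23.2
scene [195. 122.] 1281 zt 0.0595 mean [ 0.4435 -0.3588  0.0571] rect [ 441.8 -360.1] [109.4 106.5] 62.3
scene [286. 205.] 501 zt 0.062 mean [ 0.5273 -0.0486  0.0601] rect [526.4 -49.3] [14.6 40.9] 50.8
scene [232. 220.] 620 zt 0.0862 mean [ 0.6232 -0.0464  0.0843] rect [621.  -47.8] [40.  13.3] 2.6
scene [402. 263.] 608 zt 0.0623 mean [0.5246 0.1449 0.0604] rect [522.6 143.5] [41.3 13.5] 83.2
scene [352. 304.] 545 zt 0.0625 mean [0.6211 0.1473 0.0608] rect [618.3 145.2] [41.5 13.6] 17.9
scene [540. 405.] 3211 zt 0.0859 mean [0.6329 0.3609 0.0846] rect [631.1 359.9] [52.5 51.7] 22.6
scene [500. 427.] 100 zt 0.0531 mean [0.6504 0.3397 0.0502] rect [649.9 339.4] [24.1  2.7] 43.4
```

View pics/scene0.png

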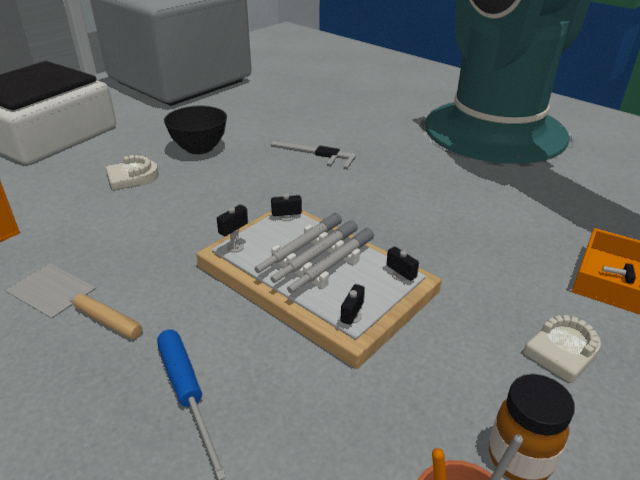

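The proud screw is at (418,208) in the top view and at (232,220) in the scene view, standing on its shank. Both views agree to about 2 mm: centre (0.620, -0.0485), top at 0.086, bar yaw 2.5°. The jaw axis now lies at 72.3° and needs 92.5°, so +0.353 rad. I'll move there at the present height.

>>> play_rows(commands=[[[1.8, -2.7, 0, 0, 0, 0.015, 0], [3.6, -5.4, 0, 0, 0, 0.03, 0], [5.4, -8, 0, 0, 0, 0.045, 0], [7.2, -10.7, 0, 0, 0, 0.06, 40], [9, -13.4, 0, 0, 0, 0.075, 80], [10.8, -16.1, 0, 0, 0, 0.09, 110], [12.5, -18.8, 0, 0, 0, 0.105, 110], [14.3, -21.5, 0, 0, 0, 0.12, 110], [16.1, -24.1, 0, 0, 0, 0.135, 110], [17.9, -26.8, 0, 0, 0, 0.15, 110], [19.7, -29.5, 0, 0, 0, 0.165, 110], [21.5, -32.2, 0, 0, 0, 0.176, 110]]])

```text
time_s: 1.1
position: [0.406, 0.2717, 0.1749]
tool_rot: [0.066, 0.998, -0.0, -0.0]
contact_force: [1.0, -0.9, 0.1]
grip_width: 0.0536
```

>>> play_rows(commands=[[[1.8, -2.7, 0, 0, 0, 0.015, 110], [3.6, -5.4, 0, 0, 0, 0.03, 110], [5.4, -8, 0, 0, 0, 0.045, 110], [7.2, -10.7, 0, 0, 0, 0.06, 110], [9, -13.4, 0, 0, 0, 0.075, 110], [10.8, -16.1, 0, 0, 0, 0.09, 110], [12.5, -18.8, 0, 0, 0, 0.105, 110], [14.3, -21.5, 0, 0, 0, 0.12, 110], [16.1, -24.1, 0, 0, 0, 0.135, 110], [17.9, -26.8, 0, 0, 0, 0.15, 110], [19.7, -29.5, 0, 0, 0, 0.165, 110], [21.5, -32.15, -2, 0, 0, 0.177, 110]]])

```text
time_s: 2.1
position: [0.6229, -0.05, 0.1575]
tool_rot: [-0.022, 1.0, -0.0, 0.002]
contact_force: [0.6, -0.3, 0.0]
grip_width: 0.0536
```

>>> play_rows(commands=[[[0, 0, 0, 0, 0, 0, 110], [0, 0, 0, 0, 0, 0, 110], [0, 0, 0, 0, 0, 0, 110]]])

```text
time_s: 2.35
position: [0.6202, -0.0478, 0.1546]
tool_rot: [-0.022, 1.0, 0.0, -0.0]
contact_force: [0.1, 0.9, 0.7]
grip_width: 0.0535
```

Run:
```python
from h import *
s=manip.get_state();print({k:np.round(v,4) for k,v in s.items()})
p,d=read_camera("wrist");cv2.imwrite("pics/w1.png",p);np.savez("w1.npz",p=p,d=d,pos=s["position"],q=s["tool_rot"])
c=calibration("wrist");print(c)
# bar mask: points in world
K=np.array(c["camera_matrix"]);T=np.array(c["tool_from_camera"])
v,u=np.mgrid[:480,:640];x=(u-K[0,2])/K[0,0];y=(v-K[1,2])/K[1,1];t=np.hypot(x,y)+1e-9
g=np.tan(np.minimum(t,1.5))/t;P=np.stack([x*g*d,y*g*d,d],-1)
W=(P@T[:3,:3].T+T[:3,3])@R.from_quat(s["tool_rot"]).as_matrix().T+s["position"]
m=(d>0)&(t<1.4)&(W[...,2]>.076)&(W[...,2]<.095)&(p.max(-1)<90)&(np.hypot(W[...,0]-.62,W[...,1]+.0485)<.04)
q=W[m];print(m.sum(),np.percentile(q[:,2],[5,50,95]),q.mean(0))
q=q[q[:,2]>np.percentile(q[:,2],50)-.003]
print(cv2.minAreaRect((q[:,:2]*1000).astype(np.float32)))
```

```text
{'time_s': np.float64(2.35), 'joint_pos': array([-0.2253,  0.4474,  0.3385,  1.6511, -0.1644,  1.0721,  1.7753]), 'dq': array([-0.0195, -0.0222, -0.0064,  0.0031, -0.0002, -0.0007, -0.0029]), 'joint_torque': array([ 2.54820e+00, -8.09491e+01,  8.82210e+00, -4.09014e+01,
        1.09700e-01,  2.50000e-03,  1.25500e-01]), 'position': array([ 0.6202, -0.0478,  0.1546]), 'tool_rot': array([-2.160e-02,  9.998e-01,  1.000e-04, -4.000e-04]), 'contact_force': array([0.1229, 0.8947, 0.7184]), 'torque': array([ 0.0091,  0.0098, -0.0076]), 'grip_width': np.float64(0.0535)}
{'camera_matrix': array([[371.64829954,   0.        , 319.83397163],
       [  0.        , 371.64829954, 243.552766  ],
       [  0.        ,   0.        ,   1.        ]]), 'tool_from_camera': array([[-1.14841277e-03, -9.59880180e-01, -2.80408133e-01,
         8.23358723e-02],
       [ 9.99999273e-01, -1.20529072e-03,  3.03940457e-05,
         5.68912322e-05],
       [-3.67147962e-04, -2.80407894e-01,  9.59880867e-01,
        -2.08452818e-01],
       [ 0.00000000e+00,  0.00000000e+00,  0.00000000e+00,
         1.00000000e+00]])}
832 [0.08173883 0.08447272 0.0858038 ] [ 0.61707092 -0.0498519   0.08423586]
((618.4800415039062, -49.59200668334961), (41.18920135498047, 13.566522598266602), 2.0850558280944824)
```

View pics/w1.png

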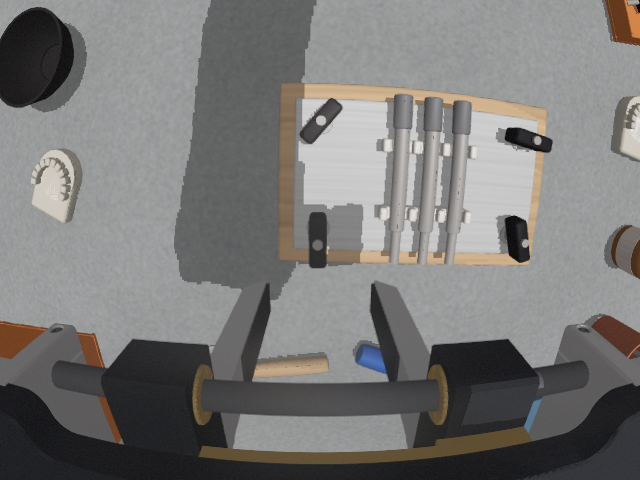

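The wrist view shows the bar at (318,240), centred sideways between the fingers, with its sides parallel to the jaws. Its measured centre is (0.619, -0.049) with the top at 0.0855, which agrees with the earlier measurement. I'll descend to TCP z ≈ 0.054.

>>> play_rows(commands=[[[-0.05, -0.1, -1.2, 0, 0, 0, 110], [-0.05, -0.1, -2.6, 0, 0, 0, 110], [-0.05, -0.1, -4, 0, 0, 0, 110], [-0.05, -0.1, -5.4, 0, 0, 0, 110], [-0.05, -0.1, -6.8, 0, 0, 0, 110], [-0.05, -0.1, -8, 0, 0, 0, 110], [-0.05, -0.1, -9, 0, 0, 0, 110], [-0.05, -0.1, -9.7, 0, 0, 0, 110], [-0.05, -0.1, -10.1, 0, 0, 0, 110], [-0.05, -0.1, -10.1, 0, 0, 0, 110], [-0.05, -0.1, -10.1, 0, 0, 0, 110]]])

```text
time_s: 3.32
position: [0.6202, -0.0493, 0.0542]
tool_rot: [-0.022, 1.0, -0.0, 0.0]
contact_force: [0.5, 0.4, 1.0]
grip_width: 0.0535
```

>>> play_rows(commands=[[[0, 0, 0, 0, 0, 0, 180], [0, 0, 0, 0, 0, 0, 205], [0, 0, 0, 0, 0, 0, 220], [0, 0, 0, 0, 0, 0, 235], [0, 0, 0, 0, 0, 0, 255], [0, 0, 0, 0, 0, 0, 255], [0, 0, 0, 0, 0, 0, 255], [0, 0, 0, 0, 0, 0, 255]]], grip_force=35)

```text
time_s: 3.98
position: [0.6201, -0.0497, 0.054]
tool_rot: [-0.021, 1.0, -0.0, 0.0]
contact_force: [0.6, -1.7, 0.5]
grip_width: 0.0121
```

Run:
```python
from h import *
s=manip.get_state();print({k:np.round(v,4) for k,v in s.items()})
p,d=read_camera("scene");cv2.imwrite("pics/s2.png",cv2.resize(p[130:330,130:400],None,fx=2.5,fy=2.5))
```

```text
{'time_s': np.float64(3.9833), 'joint_pos': array([-0.1984,  0.5623,  0.3083,  1.7282, -0.2103,  0.8833,  1.8131]), 'dq': array([ 0.0008,  0.0004, -0.0015, -0.0007,  0.0003, -0.0003, -0.0007]), 'joint_torque': array([-1.40930e+00, -8.86436e+01,  7.19870e+00, -3.55507e+01,
       -4.98100e-01,  2.33000e-01,  6.50000e-03]), 'position': array([ 0.6201, -0.0497,  0.054 ]), 'tool_rot': array([-2.140e-02,  9.998e-01, -2.000e-04,  1.000e-04]), 'contact_force': array([ 0.6063, -1.7268,  0.4977]), 'torque': array([-0.6393,  0.0198, -0.0372]), 'grip_width': np.float64(0.0121)}
```

View pics/s2.png

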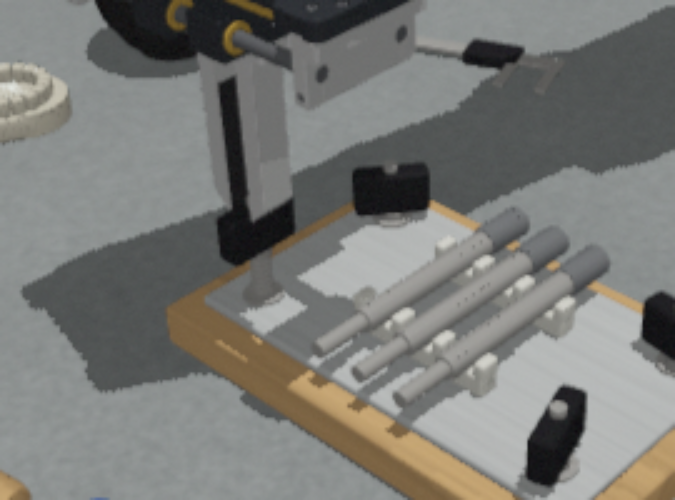

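The scene crop shows the fingers holding the proud bar at about (257,230) of the crop, and the side forces are small. Next I'll preload 0.8 mm downward and read the force.

>>> play_rows(commands=[[[0, 0, -0.04, 0, 0, 0, 255], [0, 0, -0.08, 0, 0, 0, 255], [0, 0, -0.08, 0, 0, 0, 255], [0, 0, -0.08, 0, 0, 0, 255]]])

```text
time_s: 4.37
position: [0.6203, -0.0497, 0.0537]
tool_rot: [-0.021, 1.0, -0.0, 0.0]
contact_force: [-1.9, -3.4, 8.0]
grip_width: 0.0119
```

>>> play_rows(commands=[[[0, 0, -0.06, 0, 0, 0, 255], [0, 0, -0.06, 0, 0, 0, 255], [0, 0, -0.075, 0, 0, -0.03, 255], [0, 0, -0.095, 0, 0, -0.06, 255], [0, 0, -0.11, 0, 0, -0.09, 255], [0, 0, -0.125, 0, 0, -0.12, 255], [0, 0, -0.14, 0, 0, -0.15, 255], [0, 0, -0.16, 0, 0, -0.18, 255]]])

```text
time_s: 5.03
position: [0.6206, -0.0497, 0.0527]
tool_rot: [0.069, 0.998, -0.0, 0.001]
contact_force: [-5.3, -1.9, 17.1]
grip_width: 0.0124
```

The head sinks in step with the turn: 1.0 mm for 0.18 rad, at 17 N. I'll continue, with a slight x correction to ease the side force.

>>> play_rows(commands=[[[-0.01, 0, -0.02, 0, 0, -0.04, 255], [-0.02, 0, -0.044, 0, 0, -0.08, 255], [-0.03, 0, -0.066, 0, 0, -0.12, 255], [-0.03, 0, -0.088, 0, 0, -0.16, 255], [-0.03, 0, -0.11, 0, 0, -0.2, 255], [-0.03, 0, -0.132, 0, 0, -0.24, 255], [-0.03, 0, -0.154, 0, 0, -0.28, 255], [-0.03, 0, -0.176, 0, 0, -0.32, 255], [-0.03, 0, -0.198, 0, 0, -0.36, 255], [-0.03, 0, -0.22, 0, 0, -0.4, 255], [-0.03, 0, -0.242, 0, 0, -0.44, 255], [-0.03, 0, -0.264, 0, 0, -0.48, 255]]])

```text
time_s: 6.03
position: [0.6204, -0.0498, 0.0501]
tool_rot: [0.305, 0.952, 0.0, 0.001]
contact_force: [-4.3, -3.1, 16.2]
grip_width: 0.0124
```

>>> play_rows(commands=[[[-0.01, 0, -0.026, 0, 0, -0.048, 255], [-0.02, 0, -0.053, 0, 0, -0.096, 255], [-0.02, 0, -0.079, 0, 0, -0.144, 255], [-0.02, 0, -0.106, 0, 0, -0.192, 255], [-0.02, 0, -0.132, 0, 0, -0.24, 255], [-0.02, 0, -0.158, 0, 0, -0.288, 255], [-0.02, 0, -0.185, 0, 0, -0.336, 255], [-0.02, 0, -0.211, 0, 0, -0.384, 255], [-0.02, 0, -0.238, 0, 0, -0.432, 255], [-0.02, 0, -0.264, 0, 0, -0.48, 255], [-0.02, 0, -0.29, 0, 0, -0.528, 255], [-0.02, 0, -0.312, 0, 0, -0.57, 255]]])

```text
time_s: 7.03
position: [0.6203, -0.0498, 0.0469]
tool_rot: [0.56, 0.828, 0.0, 0.001]
contact_force: [-3.0, -1.9, 16.7]
grip_width: 0.0129
```

>>> play_rows(commands=[[[0, 0, 0, 0, 0, 0, 255], [0, 0, 0, 0, 0, 0, 255]]])

```text
time_s: 7.2
position: [0.6203, -0.0498, 0.0468]
tool_rot: [0.559, 0.829, 0.0, 0.001]
contact_force: [-3.1, -2.9, 15.2]
grip_width: 0.0123
```

Run:
```python
from h import *
s=manip.get_state();print({k:np.round(v,4) for k,v in s.items()})
y=R.from_quat(s["tool_rot"]).as_matrix()[:,1];print(np.degrees(np.arctan2(y[1],y[0])))
```

```text
{'time_s': np.float64(7.2), 'joint_pos': array([-0.4052,  0.6299,  0.6016,  1.7402, -0.4366,  0.9069,  0.7641]), 'dq': array([ 0.003 , -0.002 , -0.0055, -0.0001,  0.0016, -0.0007,  0.0098]), 'joint_torque': array([ -2.1426, -79.3994,  12.5954, -30.7951,  -1.1727,  -0.4774,
        -0.4041]), 'position': array([ 0.6203, -0.0498,  0.0468]), 'tool_rot': array([5.594e-01, 8.289e-01, 2.000e-04, 8.000e-04]), 'contact_force': array([-3.0919, -2.8931, 15.1599]), 'torque': array([-0.8233,  0.8258,  0.0825]), 'grip_width': np.float64(0.0123)}
21.974014697650652
```

Turned 70.5°, sunk about 6.8 mm. I'll ease the push, open part way (to 110 counts) and back off straight up.

>>> play_rows(commands=[[[0, 0, 0.1, 0, 0, 0, 255], [0, 0, 0.1, 0, 0, 0, 220], [0, 0, 0.1, 0, 0, 0, 150], [0, 0, 0.1, 0, 0, 0, 110], [0, 0, 0.1, 0, 0, 0, 110], [0, 0, 0.1, 0, 0, 0, 110], [0, 0, 0.1, 0, 0, 0, 110], [0, 0, 0.1, 0, 0, 0, 110]]])

```text
time_s: 7.87
position: [0.6195, -0.0491, 0.0467]
tool_rot: [0.559, 0.829, -0.0, -0.0]
contact_force: [0.2, -0.5, 0.3]
grip_width: 0.0494
```

>>> play_rows(commands=[[[0, 0, 0.5, 0, 0, 0, 110], [0, 0, 1.5, 0, 0, 0, 110], [0, 0, 3, 0, 0, 0, 110], [0, 0, 4.5, 0, 0, 0, 110], [0, 0, 6, 0, 0, 0, 110], [0, 0, 8, 0, 0, 0, 110], [0, 0, 10, 0, 0, 0, 110], [0, 0, 12, 0, 0, 0, 110], [0, 0, 13.5, 0, 0, 0, 110], [0, 0, 14.5, 0, 0, 0, 110], [0, 0, 15, 0, 0, 0, 110], [0, 0, 15, 0, 0, 0, 110]]])

```text
time_s: 8.87
position: [0.6199, -0.0493, 0.1978]
tool_rot: [0.559, 0.829, 0.0, 0.001]
contact_force: [-0.2, -0.1, -0.4]
grip_width: 0.0534
```

Run:
```python
from h import *
s=manip.get_state();print({k:np.round(v,4) for k,v in s.items() if k in("position","contact_force","grip_width","time_s")})
p,d=read_camera("scene");cv2.imwrite("pics/s3.png",cv2.resize(p[130:330,130:400],None,fx=2.5,fy=2.5))
W=world("scene",d)
m=((p.max(-1)<75)&(d>0)&(W[...,2]>.04)&(W[...,2]<.1)&(np.hypot(W[...,0]-.62,W[...,1]+.05)<.035))
q=W[m];zt=np.percentile(q[:,2],95);t=q[q[:,2]>zt-.006]
print("zt",zt,cv2.minAreaRect((t[:,:2]*1000).astype(np.float32)),len(q))
```

```text
{'time_s': np.float64(8.8667), 'position': array([ 0.6199, -0.0493,  0.1978]), 'contact_force': array([-0.2499, -0.0648, -0.3815]), 'grip_width': np.float64(0.0534)}
zt 0.07915768427222825 ((621.2306518554688, -48.77757263183594), (15.944965362548828, 42.01328659057617), 23.599763870239258) 670
```

View pics/s3.png

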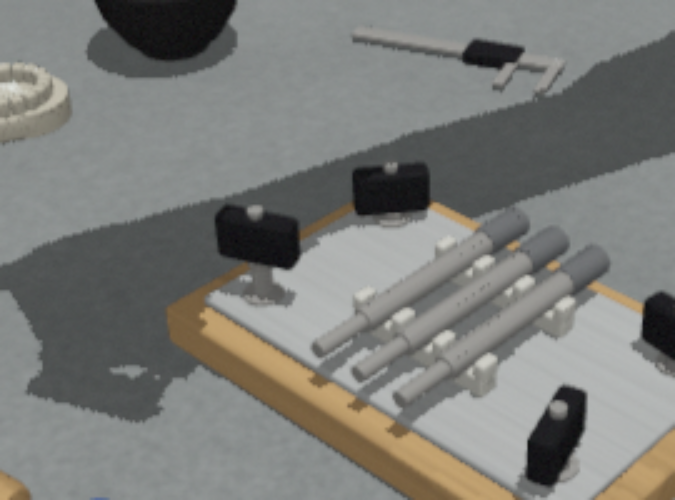

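The crop shows the head at (258,235), turned and lower, with the gripper clear. The bar's yaw went from 2.6° to -66.4° (69°) and its top from 86.2 to 79.2 mm (about 7 mm, noise about 1 mm). That matches the tool's readings, so I'm handing in.

```bash
python3 -c "
from plant import manip
print(manip.sign_off())"
```

```text
the job is handed in; nothing more can be done
None
```

The proud screw is started, and I handed the job in at about 9 s of the 32 s allowed. I gripped its bar head with 35 N and pushed down with about 15–17 N while turning it clockwise. Then I let go and backed away 15 cm upwards.

- **Turn:** the tool turned 70.5°, and the bar's yaw in the scene camera afterwards showed about 69°.
- **Depth:** the tool sank about 6.8 mm and the camera showed about 7 mm, with roughly 1 mm of noise. The thread allows about 6.8 mm at that turn, so it sank in step with turning. It is slightly deeper than the 6 mm you asked for.
- **Forces:** side forces at the readings stayed around 5 N or less, and the force on the tool read about zero after release, with the gripper clear.

No check failed; the two measurements differ by 1–2° and about 0.2 mm, which is within camera noise.

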